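# Brace the preserve jar in its holder and twist its cap off

## Task

Pick up the closed square glass jar and set it fully down into the square steel holder on the bench, so that the holder keeps it from turning. Then unscrew the tight cap (anticlockwise seen from above), stop turning when its threads let go, lift it straight up, and finish still holding the cap level and centred about 2 to 4 cm above the mouth of the jar, which stays upright and fully home in the holder. Keep the jar upright throughout and leave the cheeses and the steel pot where they are.

Things in the scene. Friction and masses are not known exactly. Their poses are not given: they have to be found in the camera images.
- jar: Loose amber glass jar, 0.25 to 0.42 kg, cap screwed tight on it; can be lifted by the cap. Square body 60 x 60 mm, 60 mm tall (lowest 6 mm is 56 x 56), sloping shoulder up to 68 mm, round neck 40 mm across, mouth at 91 mm. Origin: centre of underside; z up, x and y square to the flat sides. Standing free it turns with the cap; only the holder stops that.
- jar_mouth (a point): Centre of the jar's mouth (rim of the neck), on the jar's axis 91 mm above its underside; hidden inside the cap while that is on. The cap's lower edge passes it when the cap has been raised 19 mm.
- cap: Round ribbed steel twist-off cap, 60 mm across, 26 mm tall, 62 g. Origin: centre of its lower edge, z up. Screwed on, its lower edge is 72 mm above the jar's underside, 4 mm above the shoulder. Opens anticlockwise from above and does not rise while turning: free after 35 to 50 degrees relative to the jar, blocked by a hard stop at 78 to 90; 65 is right. Then it lifts straight off.
- cap_top (a point): Centre of the cap's flat top, 26 mm above its lower edge, 98 mm above the jar's underside when closed. Three lugs inside the cap sit under thread starts on the neck, held by a springy seal (18 N): turning takes about 0.5 to 0.9 N m; a grip of about 40 N across the ribbed edge does not slip.
- nest: Jar holder of sheet steel fixed to the bench: base plate 120 x 120 mm, 4 mm thick, with a square pocket 65 x 65 mm inside, upright walls to 26 mm and a flared mouth to 35 mm above the bench. Origin: centre of the plate's underside, on the bench; z up, x and y square to the walls.
- nest_floor (a point): Centre of the pocket's floor, 4 mm above the bench, where the jar's underside comes to rest. The jar fits in any of its four quarter turns with 2.5 mm to spare on each side, and can still turn about 5 degrees there before the walls stop it.
- cheese: Small round cheese, 84 mm across, 36 mm tall; origin at the centre of its underside. To be left alone.
- pot: Open stainless pot, 96 mm across plus two small side handles, 110 mm tall; origin at the centre of its underside. To be left alone.
- wedge: Rectangular piece of hard yellow cheese, about 90 x 64 x 50 mm; origin at the centre of its underside. To be left alone.
Things that resemble listed ones, but are neither listed nor needed, are in the scene too. Leave any purple or yellow look-alike of the cap alone.

How it is judged:
By the outcome, as a careful person would: the job done as asked, in the order asked, and still so for the second after the job is handed in, while the arm keeps its last pose, push and grip.
It also fails if it takes over 61 s, if anything falls off the work surface, if the arm or the gripper's body presses on something with over 40 N, if the wrist force passes 120 N, or if a joint passes its speed limit or range.

## Robot

A 7-joint arm with a two-finger parallel gripper is mounted at the origin on the work surface. World frame = base frame: x ahead of the robot, y to its left, z up, the work surface at z = 0. Lengths are in m, angles in rad, forces in N, time in s.
With the tool pointing down it reaches from about 0.425 to 0.875 m from the base axis. Payload 4.7 kg.
Tool frame: the origin (TCP) lies on the centre line of the jaws, within the pads' length; the fingertips stand 11 mm ahead of it and the grasp point (between the pads) lies 8 mm behind it; z points along the fingers, y is the line along which they close (so a half turn about z gives the same grasp; the last joint's range is limited). The gripper opens to 87 mm and grips with 3 to 60 N. Pads are 19 mm wide; open, the fingers measure 117 mm over their backs; the gripper's body (75 mm by 190 mm) begins 51 mm behind the grasp point.
Start: joints at [-1.135, 0.321, -0.07, 1.45, 0.023, 1.371, -0.057], TCP at [0.266, 0.593, 0.234] pointing down, gripper open.
Joint ranges: [-2.86, 2.86], [-0.3, 2.09], [-1.38, 1.24], [0.06, 2.45], [-1.56, 4.7], [0.09, 2.05], [-2.69, 2.69]. Speed limits (rad/s): [2.57, 2.57, 3.14, 3.14, 3.14, 3.14, 3.14].

## Interface

Orientations are given as a unit quaternion [w, x, y, z].
In Python, from bench import goto, move_linear, goto_joints, grip, sleep, ik, observe, capture, IKError, hand_in gives the robot as it stands. Calls block until the motion is done:
- goto(position, orientation): joint-space move of the TCP to a pose.
- move_linear(position, rate=0.15, ori=None): straight line of the TCP; ori=None keeps the orientation; rate is the mean speed in m/s.
- goto_joints(angles): joint-space move.
- grip(opening, effort=None): opening from 0.0 (shut) to 1.0 (fully open); effort is the grip in N (None keeps the last); returns when the fingers have stopped.
- sleep(seconds).
- ik(position, orientation): joint angles nearest the present ones, or None.
- observe(): the state.
- capture(name): name is "side" or "top"; returns a dict with "pixels" (400x640x3 uint8, red, green, blue), "fx", "fy", "cx", "cy" (pixels), "cam_to_world" (4x4, takes a point from camera to world coordinates). Camera axes: x right, y down, z forward; pixel columns grow to the right and rows downward; lengths in m; the calibration is good to about 2 mm. A picture is of the moment at which its call begins. There is no depth.
A pose or a line that the arm cannot do raises IKError and nothing moves.
- hand_in(): hands the job in; it is judged then, once.
The state is a dict: "t": time; "qpos": joint angles; "qd": joint speeds; "effort": joint torques, N m; "ee_pos": TCP position; "orientation": TCP orientation; "contact_force": force on the tool from outside, world axes, zero at the start; "ft_torque": the same for the moment, N m; "gripper_width": opening from 0.0 (shut) to 1.0 (fully open); "grasp_force": force on a finger pad.
Only numpy, scipy, OpenCV 4.12 (cv2) and the standard library are available. Lean on these libraries where they do the work, as an engineer would, in place of code of your own. Each camera call takes 0.05 s, during which the arm holds its last target. There are 200 camera calls.

## Working session

There is one attempt and no reset: what is moved stays moved. The work goes in short steps, each a Python script; the robot and the scene stay as the last script left them, time stands still between calls to the robot, and variables do not carry over. Pictures are saved under pics/ and viewed, at most 10 in all, crops included, and the job is handed in when it is done.

```bash
mkdir -p pics; ls; python3 - <<'E'
from bench import *
import cv2,numpy as np
for n in("side","top"):
    c=capture(n); cv2.imwrite(f"pics/{n}0.png",c["pixels"][:,:,::-1])
    print(n,c["fx"],c["fy"],c["cx"],c["cy"]);print(np.round(c["cam_to_world"],4).tolist())
o=observe();print(o)
E
```

```text
pics
side 501.4773958368636 501.4773958368636 322.46468649579646 203.77916163798687
[[-0.9235, 0.2478, -0.2927, 1.0549], [0.3834, 0.5771, -0.7211, 1.1843], [-0.0098, -0.7782, -0.628, 1.1047], [0.0, 0.0, 0.0, 1.0]]
top 364.111427948828 364.111427948828 313.5700370741461 205.74384092374706
[[-0.0193, -0.9818, 0.1891, 0.3829], [-0.9994, 0.0246, 0.0259, -0.009], [-0.0301, -0.1885, -0.9816, 1.223], [0.0, 0.0, 0.0, 1.0]]
{'t': 0.1, 'qpos': array([-1.13491587,  0.32174732, -0.07009055,  1.45155382,  0.02259463,
        1.3708295 , -0.05691289]), 'qd': array([ 0.00047786,  0.00153935,  0.00083024, -0.00322022,  0.0009169 ,
       -0.00042718, -0.0017609 ]), 'effort': array([-7.83197502e-04, -4.92570877e+01, -4.06150203e-01, -3.13398206e+01,
       -6.40910701e-02,  3.94897966e-02,  9.58423152e-05]), 'ee_pos': array([0.26593952, 0.59257177, 0.23257153]), 'orientation': array([-1.40002509e-04,  2.09320903e-01,  9.77846610e-01, -8.64272134e-04]), 'contact_force': array([-0.13298232,  0.3844332 , -0.04653149]), 'ft_torque': array([-0.06244649, -0.01323501,  0.01349747]), 'grasp_force': 0.0, 'gripper_width': 0.9996936173222424}
```

View pics/side0.png

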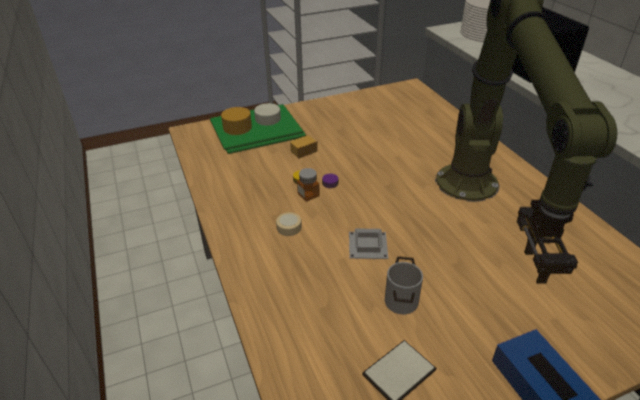

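View pics/top0.png

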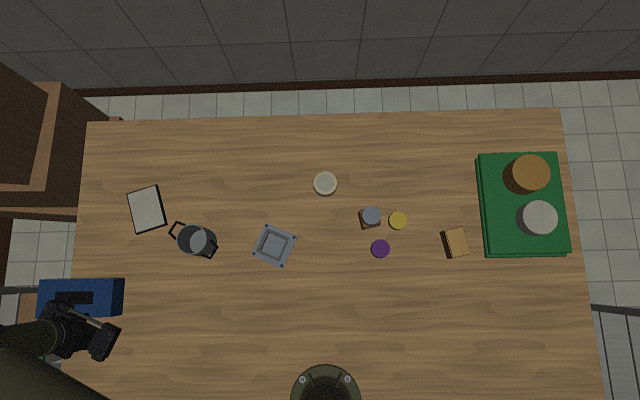

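Side view: the jar with grey cap is at about (308,185), the purple cap at (331,180), the yellow cap at (297,177), the holder at (368,243) and the pot at (403,288). Top view: jar (371,217), yellow (398,221), purple (380,249), holder (275,246), pot (196,240), cheese (325,183), wedge (455,242). Only the object at (371,217) has a grey steel cap on an amber square body, so I take it as the jar. I'll confirm with one enlarged crop.

```bash
python3 - <<'E'
import cv2,numpy as np
s=cv2.imread("pics/side0.png");t=cv2.imread("pics/top0.png")
f=lambda im,u,v:cv2.convertScaleAbs(cv2.resize(im[v:v+38,u:u+50],(400,300),interpolation=cv2.INTER_CUBIC)[:300],alpha=1.5)
cv2.imwrite("pics/crop1.png",np.vstack([np.hstack([f(s,285,163),f(t,355,200)]),np.hstack([f(s,343,225),f(t,250,226)])]))
E
```

```text
(no output)
```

View pics/crop1.png

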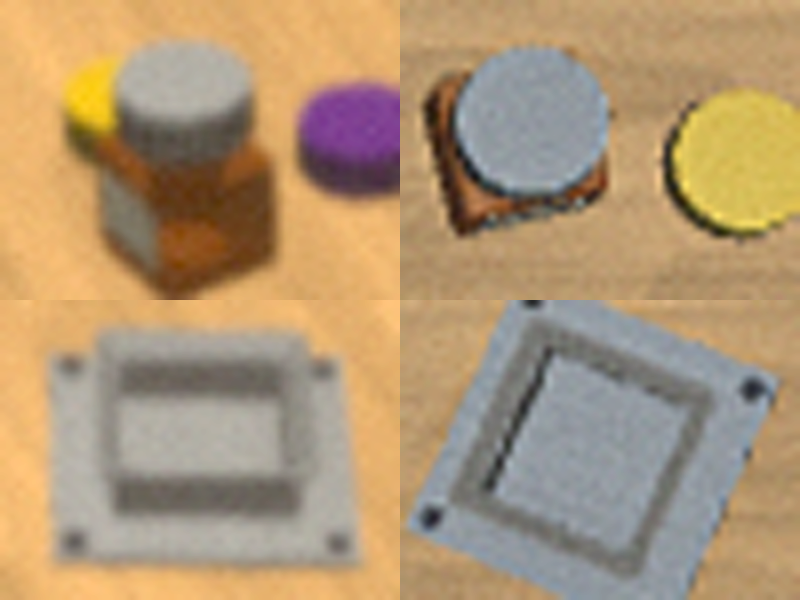

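Confirmed: an amber square body with a grey ribbed steel cap is the jar, and the yellow and purple caps beside it are the look-alikes. The holder is clear in both views. Next I measure the points.

```bash
cat > h.py <<'E'
import numpy as np,cv2
from bench import *
def ray(c,uv):
    uv=np.atleast_2d(np.float64(uv)); T=c["cam_to_world"]
    d=np.c_[(uv[:,0]-c["cx"])/c["fx"],(uv[:,1]-c["cy"])/c["fy"],np.ones(len(uv))]@T[:3,:3].T
    return T[:3,3],d
def plane(c,uv,z):
    o,d=ray(c,uv); return o+d*((z-o[2])/d[:,2])[:,None]
def tri(c1,p1,c2,p2):
    o1,d1=ray(c1,p1);o2,d2=ray(c2,p2);d1,d2=d1[0],d2[0]
    s=np.linalg.lstsq(np.c_[d1,-d2],o2-o1,rcond=None)[0]
    a,b=o1+s[0]*d1,o2+s[1]*d2; return (a+b)/2,np.linalg.norm(a-b)
def blob(m,box):
    """largest contour of mask inside box (u0,v0,u1,v1)"""
    k=np.zeros_like(m);u0,v0,u1,v1=box;k[v0:v1,u0:u1]=m[v0:v1,u0:u1]
    cs,_=cv2.findContours(k,cv2.RETR_EXTERNAL,cv2.CHAIN_APPROX_NONE)
    return max(cs,key=cv2.contourArea)
def hsv(c): return cv2.cvtColor(c["pixels"],cv2.COLOR_RGB2HSV)
def grey(c,vmin=60): return cv2.inRange(hsv(c),(0,0,vmin),(179,75,255))
def amber(c): return cv2.inRange(hsv(c),(0,110,20),(14,255,175))
E
python3 - <<'E'
from h import *
S,T=capture("side"),capture("top")
h=hsv(S);print("side hsv cap top",h[172,308],"rim",h[181,308],"body",h[192,314],"wood",h[200,340],"plate",h[253,368])
h=hsv(T);print("top cap",h[214,371],"body",h[227,363],"wood",h[235,350],"plate",h[235,262])
et=cv2.fitEllipse(blob(grey(T),(358,203,386,228)));print("top cap ell",et)
for vm in(60,100,120,130,140):
  try: print(vm,cv2.fitEllipse(blob(grey(S,vm),(296,165,322,186))))
  except Exception as e: print(vm,'none')
for n,c,b in(("side",S,(340,220,395,262)),("top",T,(245,218,303,275))):
    q=blob(grey(c),b)[:,0]; P=plane(c,q,.004)[:,:2].astype(np.float32)
    print(n,"nest rect",cv2.minAreaRect(P))
a=blob(amber(S),(290,175,325,205))[:,0];P=plane(S,a,0.)
print("amber side bbox",cv2.boundingRect(a))
# lowest mask pixel per column -> bench
low={}
for u,v in a: low[u]=max(low.get(u,0),v)
print(low)
E
```

```text
side hsv cap top [ 24  21 120] rim [18 65 59] body [ 14 211  69] wood [ 17 132 155] plate [ 23  20 114]
top cap [101  19 109] body [ 12 158  68] wood [ 15 107 121] plate [107  17 107]
top cap ell ((371.33477783203125, 215.28443908691406), (17.799510955810547, 20.079362869262695), 150.3916473388672)
60 ((307.4395446777344, 174.36708068847656), (13.548481941223145, 15.459819793701172), 75.64817810058594)
100 ((307.4607849121094, 172.55592346191406), (9.159628868103027, 15.486968040466309), 88.1748046875)
120 ((307.46490478515625, 171.61126708984375), (7.325092315673828, 14.654132843017578), 87.76316833496094)
130 none
140 none
side nest rect ((0.4862675070762634, 0.16038674116134644), (0.13414327800273895, 0.11898989975452423), 66.173828125)
top nest rect ((0.4870404303073883, 0.1593797206878662), (0.12143363058567047, 0.12132789939641953), 65.59569549560547)
amber side bbox (297, 180, 22, 21)
{np.int32(300): np.int32(184), np.int32(299): np.int32(184), np.int32(298): np.int32(184), np.int32(297): np.int32(183), np.int32(301): np.int32(186), np.int32(302): np.int32(196), np.int32(303): np.int32(197), np.int32(304): np.int32(199), np.int32(305): np.int32(199), np.int32(306): np.int32(200), np.int32(307): np.int32(198), np.int32(308): np.int32(199), np.int32(309): np.int32(198), np.int32(310): np.int32(199), np.int32(311): np.int32(198), np.int32(312): np.int32(197), np.int32(313): np.int32(197), np.int32(314): np.int32(196), np.int32(315): np.int32(195), np.int32(316): np.int32(194), np.int32(317): np.int32(194), np.int32(318): np.int32(194)}
```

```bash
python3 - <<'E'
from h import *
S,T=capture("side"),capture("top")
print("cap top",tri(T,(371.33,215.28),S,(307.46,172.56)))
q=blob(grey(T),(245,218,303,275))[:,0]
r=cv2.minAreaRect(q.astype(np.float32));bp=cv2.boxPoints(r)
for s in((349.5,258.5),(387.8,258.5)):
    res=[tri(T,b,S,s) for b in bp]; k=int(np.argmin([x[1] for x in res])); print("plate corner",s,bp[k],res[k],plane(S,s,.004))
# jar body yaw: right lower edge (side view), bottom edges in top view
L=np.array([(u,v) for u,v in zip(range(307,319),[198,199,198,199,198,197,197,196,195,194,194,194])])+[0,.5]
P=plane(S,L,.003)[:,:2].astype(np.float32);vx,vy=cv2.fitLine(P,cv2.DIST_HUBER,0,.01,.01)[:2].ravel();print("side edge yaw",np.degrees(np.arctan2(vy,vx)),P[[0,-1]])
a=blob(amber(T)|cv2.inRange(hsv(T),(0,0,0),(179,255,75)),(352,200,386,234))[:,0]
hl=cv2.convexHull(a)[:,0];P=plane(T,hl,.06)[:,:2]
print("top hull px/world z.06");print(np.c_[hl,np.round(P,4)])
E
```

```text
cap top (array([ 0.56518111, -0.15918638,  0.09240132]), np.float64(0.001360311579732103))
plate corner (349.5, 258.5) [264.51807 221.10168] (array([ 0.5674721 ,  0.19328634, -0.00282642]), np.float64(0.005475237093776078)) [[0.56817094 0.20085387 0.004     ]]
plate corner (387.8, 258.5) [249.82954 254.67546] (array([ 0.45666976,  0.24104307, -0.00279032]), np.float64(0.0008303563653216176)) [[0.45996829 0.24701332 0.004     ]]
side edge yaw 18.209843 [[ 0.5803316  -0.1298798 ]
 [ 0.5357679  -0.13588013]]
top hull px/world z.06
[[ 3.800e+02  2.200e+02  5.550e-01 -1.908e-01]
 [ 3.800e+02  2.230e+02  5.453e-01 -1.903e-01]
 [ 3.780e+02  2.250e+02  5.390e-01 -1.836e-01]
 [ 3.750e+02  2.260e+02  5.360e-01 -1.738e-01]
 [ 3.640e+02  2.290e+02  5.271e-01 -1.383e-01]
 [ 3.620e+02  2.290e+02  5.273e-01 -1.319e-01]
 [ 3.610e+02  2.280e+02  5.306e-01 -1.289e-01]
 [ 3.600e+02  2.240e+02  5.436e-01 -1.262e-01]
 [ 3.580e+02  2.150e+02  5.730e-01 -1.211e-01]
 [ 3.580e+02  2.120e+02  5.828e-01 -1.215e-01]
 [ 3.600e+02  2.100e+02  5.892e-01 -1.282e-01]
 [ 3.630e+02  2.090e+02  5.922e-01 -1.380e-01]]
```

Both measured heights read about 6 mm low (cap top 92 mm against 98, plate −3 against +4). Their difference of 95 mm agrees with the stated 94 mm, so this is a common calibration bias. Cap xy is (0.565, −0.159), the holder is at (0.487, 0.160) with yaw about −24.4°, and the jar yaw is about 13° (rough). Now I check wrist feasibility and approach.

```bash
cat >> h.py <<'E'
def Q(deg):
    a=np.radians(deg+90)/2; return [0,float(np.cos(a)),float(np.sin(a)),0]
def yaw():
    w,x,y,z=observe()["orientation"]; return np.degrees(np.arctan2(y,x))*2-90
E
python3 - <<'E'
from h import *
T=capture("top");cap=plane(T,(371.33,215.28),.098)[0];print(cap)
x,y=(cap[:2]+[.5652,-.1592])/2
for f in range(-80,281,30):
    a=ik([x,y,.15],Q(f));b=ik([.487,.160,.09],Q(f-37));c=ik([.487,.160,.09],Q(f+33))
    print(f,[None if v is None else (round(v[0],2),round(v[4],2),round(v[6],2)) for v in(a,b,c)])
E
```

```text
[ 0.56488366 -0.15877645  0.098     ]
-80 [(np.float64(-0.44), np.float64(-0.23), np.float64(-0.98)), (np.float64(-1.33), np.float64(-0.26), np.float64(-2.18)), (np.float64(-0.74), np.float64(-0.07), np.float64(-1.13))]
-50 [(np.float64(-0.45), np.float64(-0.24), np.float64(-0.45)), (np.float64(-0.78), np.float64(-0.08), np.float64(-1.82)), (np.float64(-0.72), np.float64(-0.07), np.float64(-0.61))]
-20 [(np.float64(-0.46), np.float64(-0.25), np.float64(0.08)), (np.float64(-0.75), np.float64(-0.07), np.float64(-1.3)), (np.float64(-0.68), np.float64(-0.06), np.float64(-0.09))]
10 [(np.float64(-0.47), np.float64(-0.25), np.float64(0.61)), (np.float64(-0.73), np.float64(-0.07), np.float64(-0.78)), (np.float64(-0.65), np.float64(-0.05), np.float64(0.43))]
40 [(np.float64(-0.48), np.float64(-0.25), np.float64(1.14)), (np.float64(-0.69), np.float64(-0.06), np.float64(-0.26)), (np.float64(-0.61), np.float64(-0.05), np.float64(0.94))]
70 [(np.float64(-0.45), np.float64(-0.24), np.float64(1.65)), (np.float64(-0.66), np.float64(-0.05), np.float64(0.25)), (np.float64(-0.58), np.float64(-0.04), n
[... 572 characters left out ...]
, np.float64(-0.37), np.float64(-2.44)), (np.float64(-0.52), np.float64(-0.03), np.float64(2.33)), (np.float64(-1.33), np.float64(-0.26), np.float64(-2.52))]
220 [(np.float64(-0.64), np.float64(-0.37), np.float64(-1.91)), (np.float64(0.65), np.float64(0.38), np.float64(2.52)), (np.float64(-0.79), np.float64(-0.08), np.float64(-2.16))]
250 [(np.float64(-0.49), np.float64(-0.26), np.float64(-1.48)), (np.float64(-1.44), np.float64(-0.36), np.float64(-2.61)), (np.float64(-0.78), np.float64(-0.08), np.float64(-1.64))]
280 [(np.float64(-0.44), np.float64(-0.23), np.float64(-0.98)), (np.float64(-1.33), np.float64(-0.26), np.float64(-2.18)), (np.float64(-0.74), np.float64(-0.07), np.float64(-1.13))]
```

```bash
python3 - <<'E'
from h import *
x,y=.565,-.159
goto([x,y,.17],Q(13));move_linear([x,y,.084],rate=.12)
print(observe()["t"],observe()["ee_pos"],observe()["contact_force"])
grip(0.,15);grip(0.,45);o=observe();print(o["t"],o["gripper_width"]*.087,o["grasp_force"],o["contact_force"])
move_linear([x,y,.20],rate=.12);o=observe();print(o["t"],o["gripper_width"]*.087,o["grasp_force"],o["contact_force"],yaw())
goto([.487,.160,.20],Q(13-37.5));o=observe();print(o["t"],o["ee_pos"],yaw())
S=capture("side");cv2.imwrite("pics/side1.png",cv2.resize(S["pixels"][175:275,300:440,::-1],(784,560),interpolation=cv2.INTER_CUBIC))
E
```

```text
4.075 [ 0.56556516 -0.15928449  0.08467907] [ 0.15608664  0.23360982 -0.09037063]
4.9 0.058606115275247506 45.022796183884566 [ 3.50700013 -0.16111927  1.60276989]
6.0167 0.05819648702535877 45.04036677707063 [-1.06323645  0.25043267 -4.92484838] 13.003062687927994
7.275 [0.48743758 0.15868319 0.19984255] -24.568193492442376
```

View pics/side1.png

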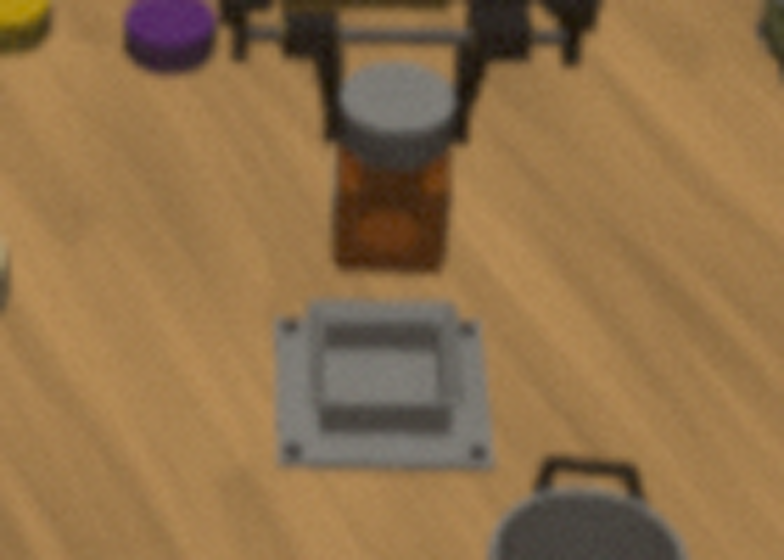

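The jar hangs upright from the cap, with its front bottom edge running from (337,265) to (442,271) in the crop. The plate's front edge is level at row 466, so the jar is turned a few degrees. I measure that edge.

```bash
python3 - <<'E'
from h import *
S=capture("side")
a=blob(cv2.inRange(hsv(S),(0,140,15),(15,255,100)),(355,195,385,228))[:,0]
low={}
for u,v in a: low[int(u)]=max(low.get(int(u),0),int(v))
# sub-pixel: strongest vertical gradient of value near the lowest row
V=cv2.GaussianBlur(S["pixels"],(3,3),0)[:,:,1].astype(float);pts=[]
for u in range(362,378):
    g=np.diff(V[217:228,u]);k=int(g.argmax());k=min(max(k,1),len(g)-2);d=g[k-1]-2*g[k]+g[k+1];pts.append((u,217.5+k+.5*(g[k-1]-g[k+1])/d))
pts=np.array(pts);print(np.round(pts[:,1],1), min(low),max(low))
def line(c,p,z):
    P=plane(c,p,z)[:,:2].astype(np.float32);f=cv2.fitLine(P,cv2.DIST_HUBER,0,.001,.001).ravel();return np.degrees(np.arctan2(f[1],f[0])),f[2:]
print("jar edge",line(S,pts[1:-1],.116))
pl=[]
for u in range(354,384):
    g=np.diff(V[254:264,u]);k=int(np.abs(g).argmax());pl.append((u,254.5+k))
print("plate edge",line(S,np.array(pl),.002))
e=cv2.fitEllipse(blob(grey(S,90),(358,183,384,205)));print("cap top ell",e,plane(S,e[0],.214),observe()["ee_pos"])
E
```

```text
[222.8 222.7 222.7 222.8 222.8 223.  223.  223.1 223.  223.2 223.3 223.3
 223.3 223.3 223.3 223.3] 360 379
jar edge (np.float32(-28.079266), array([0.49807206, 0.19044939], dtype=float32))
plate edge (np.float32(-27.25517), array([0.52559537, 0.21872728], dtype=float32))
cap top ell ((370.4701843261719, 191.997314453125), (12.059465408325195, 19.483606338500977), 93.41263580322266) [[0.49045768 0.16627303 0.214     ]] [0.48763295 0.15840737 0.19993426]
```

Jar and plate edges are parallel within about 1° by the same method, and the offsets agree within about 2 mm. I go down to just above the flare, check the lateral offset, then lower with a force check.

```bash
python3 - <<'E'
from h import *
S=capture("side")
def proj(c,p):
    T=c["cam_to_world"];q=T[:3,:3].T@(np.array(p)-T[:3,3]);return c["fx"]*q[0]/q[2]+c["cx"],c["fy"]*q[1]/q[2]+c["cy"]
n=np.array([.413,.911])
print("pred plate front mid",proj(S,[.487+.06*n[0],.160+.06*n[1],.004]),"seen 368.8",(466/5.6+175))
print("pred jar bottom front",proj(S,[.4876+.028*n[0],.1584+.028*n[1],.116]),"seen 369.6,",268/5.6+175)
move_linear([.487,.160,.132],rate=.12,ori=Q(-24));o=observe();print(o["t"],o["ee_pos"],o["contact_force"])
S=capture("side");T=capture("top")
f=lambda im,u,v:cv2.resize(im[v:v+75,u:u+50,::-1],(400,600),interpolation=cv2.INTER_CUBIC)
cv2.imwrite("pics/pre.png",np.hstack([f(S["pixels"],345,190),f(T["pixels"],250,210)]))
E
```

```text
pred plate front mid (np.float64(367.95437054548444), np.float64(256.32435019738995)) seen 368.8 258.2142857142857
pred jar bottom front (np.float64(368.88711381058386), np.float64(221.88058473542597)) seen 369.6, 222.85714285714286
8.1417 [0.48760369 0.15999643 0.13255574] [ 0.87598564 -0.11680572 -3.96557716]
```

View pics/pre.png

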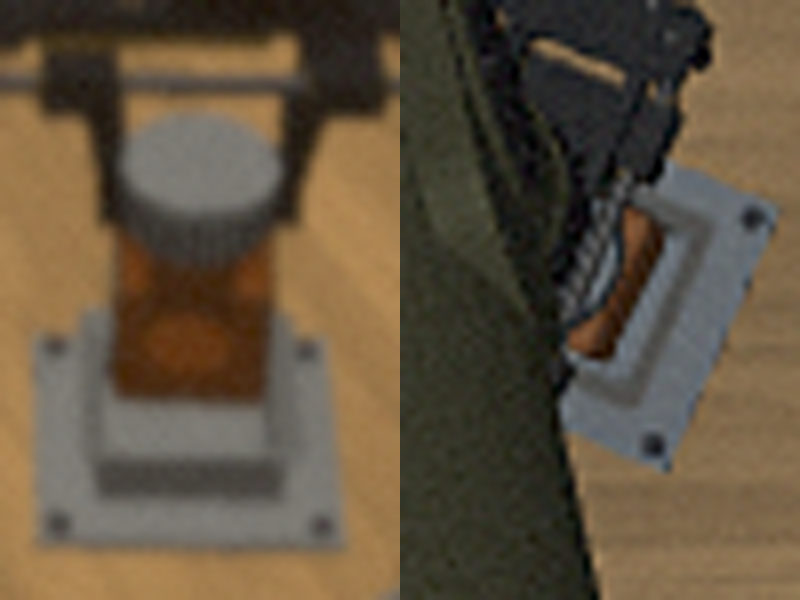

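The jar sits centred over the pocket and square to it in both views: the jar's left and right edges in the side view are nearly symmetric between the walls, and the edges are parallel in the top view. Lowering now with force checks.

```bash
python3 - <<'E'
from h import *
for z in(.118,.110,.102,.095,.091,.089,.088,.087,.086):
    move_linear([.487,.160,z],rate=.06);o=observe();f=o["contact_force"]
    print(z,round(o["t"],2),np.round(o["ee_pos"],4),np.round(f,1),np.round(o["ft_torque"],2))
    if f[2]>8 or np.hypot(*f[:2])>15: break
S=capture("side");T=capture("top")
f=lambda im,u,v:cv2.resize(im[v:v+75,u:u+50,::-1],(400,600),interpolation=cv2.INTER_CUBIC)
cv2.imwrite("pics/in.png",np.hstack([f(S["pixels"],345,190),f(T["pixels"],250,210)]))
E
```

```text
0.118 8.62 [0.4865 0.1598 0.1174] [-0.1 -0.2 -4.4] [-0.1   0.07  0.01]
0.11 8.91 [0.4866 0.1598 0.1095] [-0.1  0.9 -5. ] [-0.09  0.07 -0.01]
0.102 9.19 [0.4866 0.1598 0.1014] [-0.6 -0.6 -4.8] [-0.13  0.1  -0.03]
0.095 9.46 [0.4866 0.1598 0.0945] [-0.  -0.3 -3.5] [-0.1   0.07 -0.02]
0.091 9.71 [0.4868 0.1599 0.0907] [ 0.1  1.  -4.1] [-0.13  0.08 -0.01]
0.089 9.96 [0.4869 0.16   0.0889] [ 0.9  0.9 -3.8] [-0.14  0.11 -0.02]
0.088 10.21 [0.4873 0.1601 0.0883] [-0.2  0.1 -2.2] [-0.13  0.24 -0.03]
0.087 10.46 [0.4876 0.16   0.0882] [-1.8 -1.4  6. ] [-0.27  0.79  0.04]
0.086 10.71 [0.4879 0.16   0.088 ] [-3.1 -2.9 11.3] [-0.45  1.19  0.04]
```

View pics/in.png

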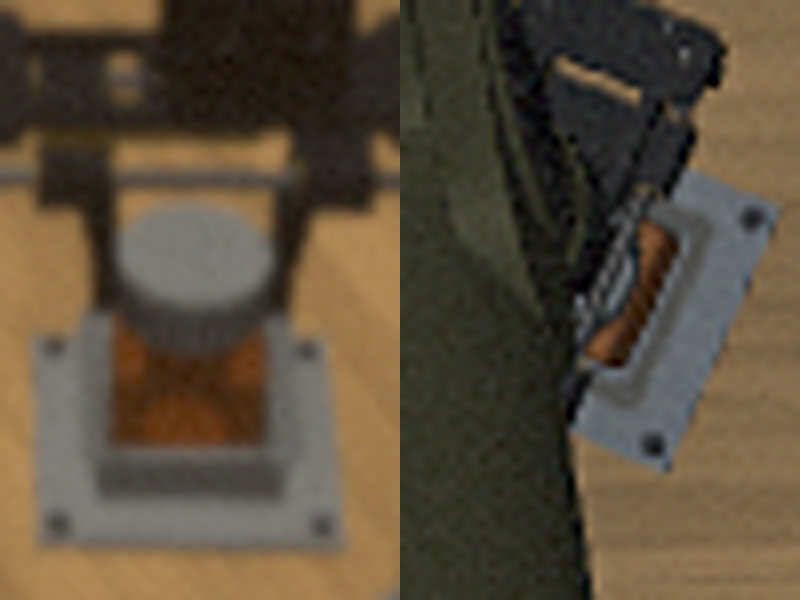

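The jar is down in the pocket: it first made contact at TCP 88 mm, which is 3.5 mm above the grasp height and agrees with the 4 mm floor. I release to let it settle, regrip, and turn in small steps.

```bash
python3 - <<'E'
from h import *
p=[.4872,.160,.088]
grip(1.0);move_linear(p,rate=.05);grip(0.,15);grip(0.,50)
o=observe();print(o["t"],o["gripper_width"],np.round(o["contact_force"],1),np.round(o["ee_pos"],4),yaw())
for d in range(4,45,4):
    goto(p,Q(-24+d));o=observe();f=o["contact_force"]
    print(d,round(o["t"],2),round(yaw()+24,1),np.round(o["ee_pos"],4),np.round(f,1),np.round(o["ft_torque"],2),round(o["grasp_force"],1))
    if np.linalg.norm(f)>30: break
E
```

```text
12.6833 0.6682303389845786 [ 2.   0.  -0.5] [0.4874 0.1599 0.088 ] -24.005729392821692
4 12.93 3.9 [0.4869 0.16   0.088 ] [ 0.4  0.6 -0.3] [-0.11  0.23  0.06] 50.2
8 13.18 7.8 [0.4869 0.1595 0.088 ] [ 0.3 -2.5  0.7] [-0.52  0.3   0.04] 50.2
12 13.43 11.8 [0.487  0.1596 0.088 ] [-0.5 -2.3  2.1] [-0.53  0.34  0.07] 50.2
16 13.68 15.8 [0.4871 0.1597 0.088 ] [-0.5 -2.3  1.4] [-0.64  0.28  0.07] 50.2
20 13.93 19.8 [0.4872 0.1599 0.088 ] [-0.2 -2.4  0.4] [-0.65  0.21  0.05] 50.2
24 14.18 23.8 [0.4872 0.16   0.088 ] [-0.1 -1.9  0.6] [-0.64  0.12  0.05] 50.2
28 14.43 27.8 [0.4872 0.16   0.088 ] [-0.6 -2.   0.4] [-0.61  0.21  0.05] 50.2
32 14.68 31.8 [0.4872 0.1601 0.088 ] [-0.5 -1.4  2.1] [-0.56  0.15  0.05] 50.2
36 14.93 35.8 [0.4872 0.1601 0.088 ] [-0.1 -1.4  0.6] [-0.43  0.16  0.09] 50.2
40 15.18 39.8 [0.4873 0.1603 0.0881] [ 0.1 -1.   2.4] [-0.37  0.15  0.05] 50.2
44 15.43 43.8 [0.4874 0.1604 0.0884] [-1.4 -0.4  4.6] [-0.25  0.26  0.1 ] 50.2
```

The world-z moment reads small, so I check the joint-7 effort and take a picture before turning further.

```bash
python3 - <<'E'
from h import *
p=[.4872,.160,.088]
o=observe();print(round(o["t"],2),np.round(o["effort"],2),np.round(o["ft_torque"],2),o["contact_force"],o["gripper_width"])
for d in (47,50):
    goto(p,Q(-24+d));o=observe()
    print(d,round(o["t"],2),round(yaw()+24,1),np.round(o["ee_pos"],4),np.round(o["contact_force"],1),np.round(o["ft_torque"],2),np.round(o["effort"][4:],2))
S=capture("side");T=capture("top")
f=lambda im,u,v:cv2.resize(im[v:v+75,u:u+50,::-1],(400,600),interpolation=cv2.INTER_CUBIC)
cv2.imwrite("pics/turn.png",np.hstack([f(S["pixels"],345,190),f(T["pixels"],250,210)]))
E
```

```text
15.43 [-5.000e-02 -2.892e+01  2.790e+00 -2.607e+01 -2.500e-01 -3.800e-01
  2.000e-02] [-0.25  0.26  0.1 ] [-1.40649344 -0.40532871  4.55999783] 0.6675954805254869
47 15.68 46.9 [0.4875 0.1606 0.0888] [-2.  -0.2  8.2] [-0.28  0.41  0.11] [-0.23 -0.71 -0.06]
50 15.93 49.9 [0.4876 0.1606 0.0893] [-2.2 -0.8 10.2] [-0.37  0.75  0.08] [-0.23 -1.18 -0.01]
```

View pics/turn.png

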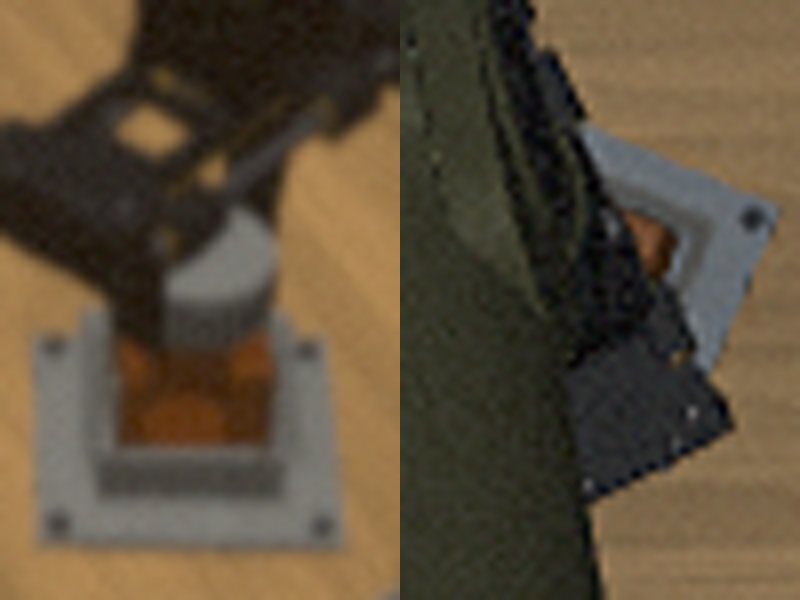

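The jar stays square in the pocket and the arm is not touching anything else. The rising upward force from about 40° (10 N at 50°) fits the seal pushing the cap up as the lugs let go. I continue to about 66°, then make a small test lift: the tool should carry about 0.6 N for the cap alone, or about 4 N if the jar comes along.

```bash
python3 - <<'E'
from h import *
def st(k):
    o=observe();print(k,round(o["t"],2),round(yaw()+24,1),np.round(o["ee_pos"],4),np.round(o["contact_force"],1),np.round(o["ft_torque"],2),round(o["gripper_width"],4))
for d in (54,58,62,66):
    goto([.4872,.160,.0882],Q(-24+d));st(d)
for z in (.090,.092,.095,.099):
    move_linear([.4872,.160,z],rate=.03);st(z)
S=capture("side");T=capture("top")
f=lambda im,u,v:cv2.resize(im[v:v+75,u:u+50,::-1],(400,600),interpolation=cv2.INTER_CUBIC)
cv2.imwrite("pics/lift.png",np.hstack([f(S["pixels"],345,190),f(T["pixels"],250,210)]))
E
```

```text
54 16.28 53.9 [0.4877 0.1605 0.0896] [-3.  -1.9 11.6] [-0.41  0.75  0.03] 0.6615
58 16.53 57.9 [0.4878 0.1604 0.0896] [-2.1 -0.9 10.9] [-0.48  0.69  0.06] 0.6675
62 16.78 61.9 [0.488  0.1605 0.0897] [-1.9 -1.4 10.8] [-0.46  0.62  0.06] 0.6664
66 17.03 65.9 [0.4882 0.1606 0.0897] [-2.  -2.  10.3] [-0.38  0.51  0.07] 0.6677
0.09 17.28 65.9 [0.4874 0.1603 0.0899] [1.  0.2 2.2] [ 0.   -0.17 -0.01] 0.6627
0.092 17.53 66.0 [0.4871 0.1599 0.0918] [ 0.7 -0.7 -0.5] [-0.12 -0.22  0.02] 0.6683
0.095 17.78 66.0 [0.4872 0.1599 0.0951] [-0.4 -0.5  0.6] [-0.18 -0.12 -0.07] 0.6662
0.099 18.07 66.0 [0.4874 0.1602 0.0993] [ 0.4 -0.3  0.1] [-0.09 -0.15 -0.03] 0.6643
```

View pics/lift.png

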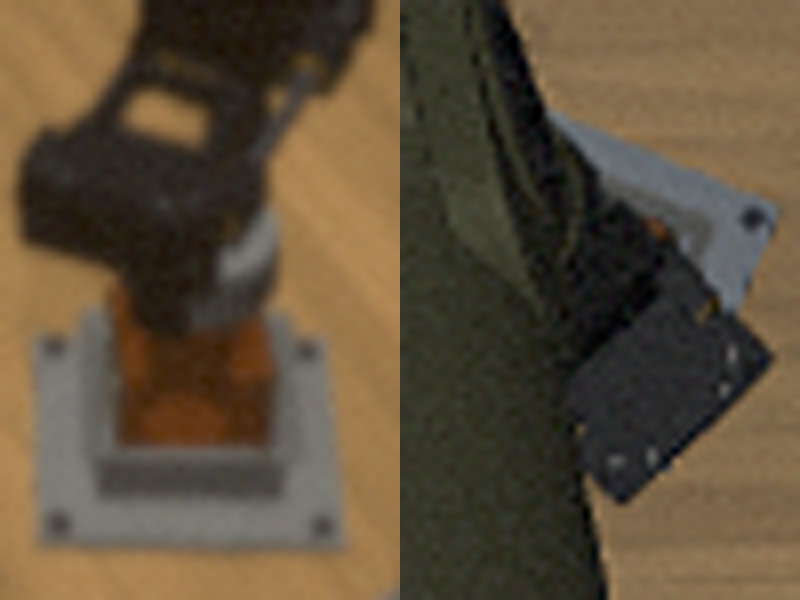

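The cap is free: the tool load is about 0 N and the jar still sits at the same pixels in the holder (bottom edge at the wall, row 447). Lift straight up 49 mm in total.

```bash
python3 - <<'E'
from h import *
move_linear([.4876,.1602,.1375],rate=.05);sleep(.3);o=observe();print(round(o["t"],2),np.round(o["ee_pos"],4),np.round(o["orientation"],3),np.round(o["contact_force"],1),o["gripper_width"],o["grasp_force"])
S=capture("side")
cv2.imwrite("pics/end.png",cv2.resize(S["pixels"][170:270,320:440,::-1],(720,600),interpolation=cv2.INTER_CUBIC))
E
```

```text
19.38 [0.4875 0.1601 0.1373] [-0.     0.407  0.914 -0.   ] [ 0.7  0.1 -0.4] 0.6645121150743744 50.22287566245268
```

View pics/end.png

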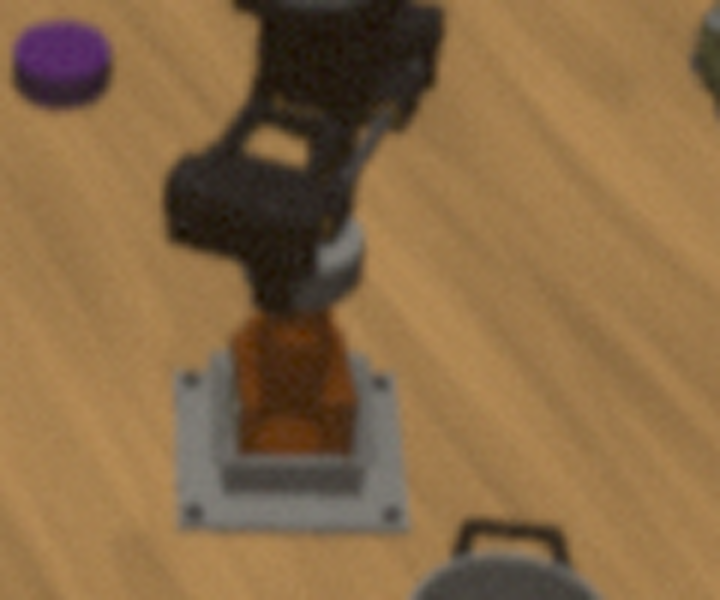

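The cap is held at crop (335,265), above the open amber neck at (300,320). The jar stands upright and home in the holder at (297,400), and the pot and purple cap have not moved. Handing in.

```bash
python3 -c "
from bench import *
print(hand_in())"
```

```text
the job is handed in; nothing more can be done
None
```

I handed the job in at about 19 s: the jar stands upright and home in the holder, and the cap came free after a 66° turn and is held level and centred about 3 cm above the mouth (height worked out from the arm's 49 mm lift).

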